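# Start the press screw in its nut

### The job

The screw of the bench press is standing in its bronze nut but has not caught the thread yet. Without lifting it, take the crank by its red grip and turn the screw backward (anticlockwise seen from above) until you feel it drop about 5 mm off the start of the thread, then turn it forward (clockwise) one full turn from there. Finish still holding the crank, with the screw at rest and just started, so that I can fit the pressure pad underneath, and leave the other things on the bench where they are.

Things in the scene. Friction and masses are not known exactly. Their poses are not given: they have to be found in the camera images.
- press: green steel bench press, bolted to the bench: base 250 x 160 mm, two columns along its y axis, bridge 222 x 56 mm whose top is 155 mm above the bench; origin under the centre of the base
- nut_mouth (a point): centre of the top face of the bronze flanged nut (flange 62 mm across) on the press's bridge, 167 mm above the bench: a point on the upright axis of nut and screw; z points up along the axis. The nut is fixed; its thread is right-handed, single-start, 5 mm pitch, like the screw's
- screw: the steel screw with its crank, 0.5 to 0.75 kg, standing loose and upright in the nut by its own weight: thread 24 mm, and below it a plain pilot that guides it in the nut with about 0.5 mm of play all round (so it can lean 1 degree). Origin on its axis where its thread begins; z up along the screw, x along the crank arm from the axis to the pin
- screw_hub (a point): point on the screw's axis at the top of the crank's hub, level with the top of the crank arm. At the start it is 65 to 68 mm above nut_mouth. Turned backward the screw climbs 5 mm a turn, to about 69 mm, and falls 5 mm at once where the two threads' starts pass; this may take 0.3 to 0.9 of a turn. Turned forward after the drop it sinks 5 mm a turn
- grip_center (a point): centre of the red grip, a plain upright sleeve 24 mm in diameter and 40 mm tall on the crank's pin, 55 mm from the screw's axis. It spins freely on the pin and is loose along it: it rests on the crank arm and can be slid 16 mm up to the pin's head. Held at one height between the two, it leaves the screw free to climb and drop
- grip (a joint): how far the red grip stands above the crank arm, along its pin, in m: 0 resting on the arm, 0.016 against the pin's head. With the grip held at one height the value falls as the screw climbs and jumps up when it drops
- crank_pin (a point): centre of the top of the pin's steel head (20 mm in diameter, 5 mm thick), 55 mm from the screw's axis and 61 mm above the top of the crank arm (arm 20 mm wide, 10 mm thick)
- pad: bystander: steel pressure pad, disc 52 mm in diameter, 22 mm tall; origin under its centre
- tin: bystander: blue and white paint tin, 100 mm in diameter, 113 mm tall; origin under its centre
- foot: bystander: small white furniture foot, 54 mm in diameter, 45 mm tall; origin under its centre
There are look-alikes about, which are no part of the job. Of the things that look like the screw, the largest one is meant.

How it is judged (in metres and radians):
On the way, in this order (a step that is already met when the one before it is completed fails the run):
1. the screw, turned backward, has climbed to the top of the thread's start (z of screw_hub in the frame of nut_mouth above 0.0686 m).
2. the screw has dropped off the start of the thread (z of screw_hub in the frame of nut_mouth below 0.067 m and x of crank_pin in the frame of nut_mouth above -0.012 m and y of crank_pin in the frame of nut_mouth above -0.02 m), for 0.05 s.
At the end, for the whole second after the job is handed in: the screw is engaged one turn past its drop (within about a third of a turn: hub 58.3 to 61.7 mm above the nut's mouth), upright within 3.4 degrees, at rest, and the fingers still hold the crank with more than 5 N (z of screw_hub in the frame of nut_mouth between 0.0583 and 0.0617 m and angle between screw_hub's own z axis and vertical below 0.06 rad and contact force between the fingers and screw above 5 N and linear speed of screw below 0.01 m/s and angular speed of screw below 0.15 rad/s); the arm keeps its last pose, push and grip.
It fails at once if the screw is lifted out of the nut (hub more than 73 mm above the nut's mouth) (z of screw_hub in the frame of nut_mouth above 0.073 m).
It fails at once if a bystander is moved by more than 20 mm (distance of any of pad, tin, foot from where it was at the start of the episode above 0.02 m).
It also fails if it takes over 58 s, if anything falls off the work surface, if the arm or the gripper's body presses on something with over 40 N, if the wrist force passes 120 N, or if a joint passes its speed limit or range.

### The arm

A 6-joint arm with a two-finger parallel gripper is mounted at the origin on the work surface. World frame = base frame: x ahead of the robot, y to its left, z up, the work surface at z = 0. Lengths are in m, angles in degrees, forces in N, time in s.
With the tool pointing down it reaches from about 0.3 to 0.875 m from the base axis. Payload 6.4 kg.
Tool frame: the origin (TCP) lies at the very end of the fingers, on their centre line; the grasp point (between the pads) lies 19 mm behind it; z points along the fingers, y is the line along which they close (so a half turn about z gives the same grasp; the last joint's range is limited). The gripper opens to 85 mm and grips with 20 to 120 N. Pads are 22 mm wide; open, the fingers measure 114 mm over their backs; the gripper's body (76 mm by 85 mm) begins 54 mm behind the grasp point. The pads swing forward as they close: fully open they stand 13 mm farther back than shut.
Start: joints at [-74.96, 10.359, 92.074, -0, 77.567, -11.82], TCP at [0.26, -0.513, 0.231] pointing down, gripper open.
Joint ranges: [-171.53, 171.53], [-51.25, 118.39], [17.06, 147.69], [-65.23, 245.23], [0, 150.52], [-178.68, 178.68]. Speed limits (degrees/s): [147.25, 147.25, 172.46, 180, 180, 180].

### API

Orientations are given as [roll, pitch, yaw] about the fixed x, y, z axes, in that order (R = Rz(yaw) Ry(pitch) Rx(roll)).
In Python, from plant import ctrl, vision, close_job gives the robot as it stands.
- The arm moves only by the tool step_arm, never from a script. Its arguments are lists of equal length, an entry for each row: "offset": the shift along the tool's x, y, z in mm, a list of three; "rotation": the turn, a rotation vector about the tool's x, y, z in degrees, a list of three; "claw": the opening, from -1 (shut) to 1 (fully open), so that 0 is half open. In form: {"offset": [[tx, ty, tz], ...], "rotation": [[wx, wy, wz], ...], "claw": [claw, ...]}. A call has 1 to 20 rows; each row is the pose to reach, as a shift and turn from the pose commanded when the call began, along the tool's axes at that moment; what a row does not reach only later rows make up. A row lasts 1/12 s, in which the tool goes at most 41.7 mm and 7.16 degrees, less where a joint would pass 70% of its speed; a pose out of reach is approached as far as the arm can. A call with a gripper value outside its range is refused whole. The fingers move at their own pace and stop on an object; "grip_force" is the grip in N (left out, the last holds). Time passes only in rows, so rows that repeat a pose let the fingers close. It gives the time, the measured TCP pose, the force, the opening and the grip force at its end, in the units of the state.
- ctrl.observe(): the state, without advancing time (a new reading comes with each control period).
- vision.camera(name): name is "side" or "top"; returns (picture, depth): 480x640x3 uint8, red, green, blue; 480x640 float32, m along the optical axis (not along the pixel's ray), 0 where there is no reading.
- vision.calibration(name): a dict with "fx", "fy", "cx", "cy" (pixels), "D" ([k1, k2, p1, p2, k3] as OpenCV has them; the pictures are not rectified), "xyz" and "attitude" of the camera in the world. Camera axes: x right, y down, z forward; pixel columns grow to the right and rows downward; lengths in m; the calibration is good to about 2 mm. A picture is of the moment at which its call begins. calibration takes no time and is no camera call.
- close_job(): hands the job in; it is judged then, once.
Trained networks look in the newest picture that a camera, given by its name, has taken for a name from the list of things; names that differ only in an ending like _2 or _b are one class to them, and where a whole thing is asked for, a point or a joint stands for the part that bears it (a point fixed in the world has none). Each returns a list of dicts, best first, with "confidence" (0 to 1); they miss things now and then, are a little off and sometimes report something else, mostly with a low value. They report only what shows in the picture. A call takes as long as a camera call. They do not tell look-alikes from the thing itself.
- vision.boxes_of(camera, query): "box" ([left, top, right, bottom] in pixels, round what is visible of it).
- vision.place_of(camera, query): "pixel" ([column, row] in pixels: a listed point, or the origin of a listed thing).
The state is a dict: "time_s": time; "q": joint angles; "joint_vel": joint speeds; "joint_torque": joint torques, N m; "ee_pos": TCP position; "eef_rot": TCP orientation; "ft_force": force on the tool from outside, world axes, zero at the start; "wrist_torque": the same for the moment, N m; "gripper_width": finger opening in m; "grip_force": force on a finger pad.
Only numpy, scipy, OpenCV 4.12 (cv2) and the standard library are available. Lean on these libraries where they do the work, as an engineer would, in place of code of your own. Each camera call takes 0.05 s, during which the arm holds its last target. There are 200 camera calls.

## Working session

There is one attempt and no reset: what is moved stays moved. The work goes in short steps, Python scripts to look and compute and a tool call to move; the robot and the scene stay as the last step left them, time stands still between calls to the robot, and variables do not carry over. Pictures are saved under pics/ and viewed, at most 10 in all, crops included, and the job is handed in when it is done.

Besides the shell and the picture viewer there is one more tool, called after ">>>" as name(argument=value, ...) on one line, values as JSON. step_arm: Moves the arm, as the interface text tells. Its arguments: {"type":"object","properties":{"offset":{"type":"array"},"rotation":{"type":"array"},"claw":{"type":"array"},"grip_force":{"type":"number"}},"required":["offset","rotation","claw"]}

```bash
mkdir -p pics
cat > h.py <<'E'
import numpy as np, cv2
from scipy.spatial.transform import Rotation as R
from plant import ctrl, vision, close_job
def cam(n):
    c=vision.calibration(n); K=np.array([[c['fx'],0,c['cx']],[0,c['fy'],c['cy']],[0,0,1.]])
    a=np.array(c['attitude']); 
    M=R.from_euler('xyz',a,degrees=True).as_matrix() if a.size==3 else a
    return K,np.array(c['D'],float),np.array(c['xyz']),M
def ray(n,p):
    K,D,t,M=cam(n); u=cv2.undistortPoints(np.array([[p]],float),K,D)[0,0]
    return t,M@np.array([u[0],u[1],1.])
def atz(n,p,z):
    t,d=ray(n,p); return t+d*(z-t[2])/d[2]
def proj(n,P):
    K,D,t,M=cam(n); q=cv2.projectPoints(((np.atleast_2d(P)-t)@M),np.zeros(3),np.zeros(3),K,D)[0]; return q[:,0]
def atdepth(n,p,dep):
    t,d=ray(n,p); return t+d*dep
def tri(pa,pb):
    t1,d1=ray('side',pa); t2,d2=ray('top',pb)
    s=np.linalg.lstsq(np.c_[d1,-d2],t2-t1,rcond=None)[0]
    a,b=t1+d1*s[0],t2+d2*s[1]; return (a+b)/2,np.linalg.norm(a-b)
E
python3 - <<'E'
from h import *
np.set_printoptions(precision=4,suppress=True)
for n in('side','top'):
    print(n,vision.calibration(n))
    im,d=vision.camera(n); cv2.imwrite(f'pics/{n}0.png',im[:,:,::-1])
    for q in('screw_hub','crank_pin','grip_center','nut_mouth','press','tin','foot','pad'):
        for r in vision.place_of(n,q)[:3]:
            p=r['pixel']; print(n,q,np.round(p,1),round(r['confidence'],2),np.round(atdepth(n,p,d[int(p[1]),int(p[0])]),4))
E
```

```text
side {'fx': 567.744526253886, 'fy': 567.744526253886, 'cx': 316.24985910149803, 'cy': 235.8612138674101, 'D': array([-0.0971,  0.    ,  0.    ,  0.    ,  0.    ]), 'xyz': array([ 0.5605, -0.622 ,  1.0044]), 'attitude': array([-138.9158,    0.4247,   -5.1585])}
side screw_hub [379.7 271. ] 0.94 [0.7596 0.1204 0.0178]
side screw_hub [264.7 275.4] 0.82 [ 0.5197 -0.031   0.2315]
side screw_hub [407.  358.5] 0.8 [ 0.7768 -0.1006  0.0235]
side crank_pin [351.8 264. ] 0.9 [ 0.7045  0.1628 -0.0043]
side crank_pin [403.8 332.9] 0.86 [ 0.7872 -0.0278 -0.0023]
side crank_pin [276.5 271. ] 0.74 [ 0.5418 -0.0699  0.2915]
side grip_center [279.6 287.1] 0.77 [ 0.5447 -0.0845  0.2679]
side grip_center [354.  271.6] 0.52 [ 0.7061  0.1387 -0.0014]
side grip_center [398.5 344.3] 0.44 [ 0.7677 -0.0633  0.0156]
side nut_mouth [267.9 296.2] 0.96 [ 0.5206 -0.0284  0.166 ]
side press [273.9 338.8] 0.74 [ 0.5269 -0.1075  0.1493]
side tin [257.2 458.3] 0.96 [ 0.4895 -0.3004  0.1119]
side tin [309.7 278. ] 0.33 [0.6059 0.1231 0.0084]
side tin [291.5 236.9] 0.18 [0.5734 0.2341 0.0219]
side foot [291.5 238.7] 0.
[... 538 characters left out ...]
0.58 [ 0.7966 -0.0483 -0.0006]
top crank_pin [403.2 285.9] 0.55 [ 0.5401 -0.0706  0.2928]
top grip_center [403.7 285.6] 0.59 [ 0.5406 -0.0715  0.2929]
top grip_center [301.9 218.4] 0.57 [0.7126 0.1275 0.0184]
top grip_center [381.4 197.9] 0.38 [ 0.7638 -0.0555  0.023 ]
top nut_mouth [365.  300.3] 0.79 [ 0.5159 -0.0065  0.2357]
top nut_mouth [404.  284.6] 0.47 [ 0.5421 -0.0715  0.2964]
top press [363.4 299.5] 0.69 [ 0.5208 -0.0076  0.1694]
top press [405.  283.5] 0.31 [ 0.5443 -0.0735  0.295 ]
top tin [469.1 320.8] 0.68 [ 0.4841 -0.232   0.1126]
top tin [247.5 275.1] 0.18 [0.5759 0.2445 0.0438]
top foot [248.4 277.8] 0.8 [0.5699 0.2422 0.0442]
top pad [296.2 264.5] 0.74 [0.6049 0.1375 0.0199]
```

Run:
```python
from h import *
np.set_printoptions(precision=4,suppress=True)
print(tri([264.7,275.4],[372.1,297.8]),tri([276.5,271],[403.2,285.9]),tri([279.6,287.1],[403.7,285.6]))
for a,b,z in(('side',[264.7,275.4],.233),('side',[276.5,271],.294),('side',[267.9,296.2],.167),('top',[372.1,297.8],.233),('top',[403.2,285.9],.294),('top',[365,300.3],.167)):print(a,b,atz(a,b,z))
s=cv2.imread('pics/side0.png');t=cv2.imread('pics/top0.png')
cv2.imwrite('pics/a.png',np.hstack([cv2.resize(s[200:480,170:370],None,fx=2,fy=2),cv2.resize(t[180:460,290:490],None,fx=2,fy=2)]))
print(ctrl.observe())
```

```text
(array([ 0.5204, -0.0213,  0.219 ]), np.float64(0.0027490550541268556)) (array([ 0.541 , -0.0706,  0.2922]), np.float64(0.0017147413176209709)) (array([ 0.544 , -0.0763,  0.2565]), np.float64(0.0009640513756512752))
side [264.7, 275.4] [ 0.5198 -0.0322  0.233 ]
side [276.5, 271] [ 0.5419 -0.0719  0.294 ]
side [267.9, 296.2] [ 0.5206 -0.0291  0.167 ]
top [372.1, 297.8] [ 0.521 -0.02   0.233]
top [403.2, 285.9] [ 0.54   -0.0704  0.294 ]
top [365, 300.3] [ 0.5194 -0.011   0.167 ]
{'time_s': 0.9, 'q': array([-74.9605,  10.3579,  92.0757,   0.002 ,  77.5664, -11.8197]), 'joint_vel': array([-0.0258, -0.0625,  0.0099,  0.0603,  0.0179, -0.0332]), 'joint_torque': array([  0.0024, -44.4827, -35.1679,   0.    ,   0.0006,  -0.    ]), 'ee_pos': array([ 0.2598, -0.513 ,  0.2313]), 'eef_rot': array([179.9996,  -0.0019,  26.8588]), 'ft_force': array([-0.5778,  0.8539, -0.471 ]), 'wrist_torque': array([0.072 , 0.033 , 0.0107]), 'grip_force': 0.0, 'gripper_width': 0.08554238155597939}
```

View pics/a.png

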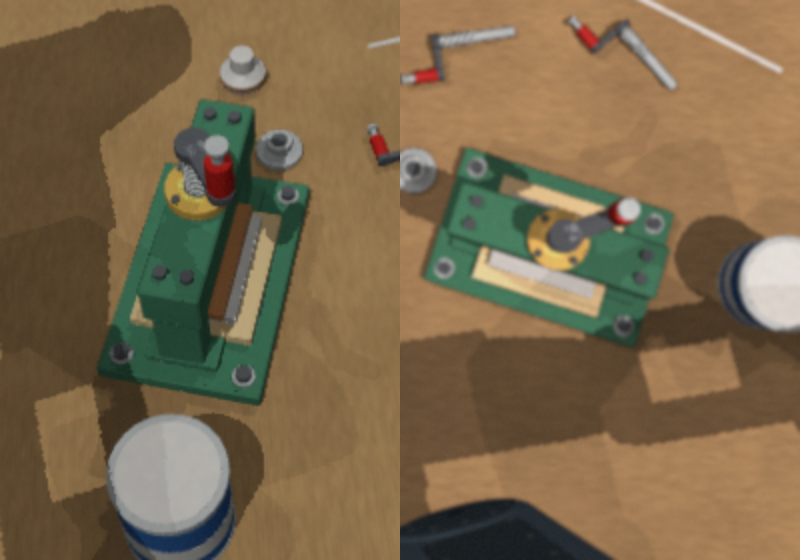

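View pics/side0.png

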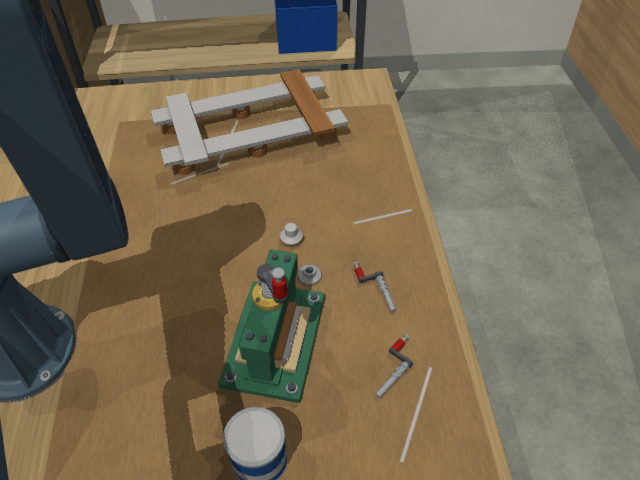

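```bash
cat > cl.py <<'E'
from h import *
def cloud(n,sl=(slice(150,420),slice(200,480))):
    im,d=vision.camera(n); K,D,t,M=cam(n)
    v,u=np.mgrid[0:480,0:640]; v=v[sl].ravel();u=u[sl].ravel()
    q=cv2.undistortPoints(np.stack([u,v],1).astype(float)[:,None],K,D)[:,0]
    dd=d[sl].ravel(); P=t+(np.c_[q,np.ones(len(q))]*dd[:,None])@M.T
    hsv=cv2.cvtColor(im,cv2.COLOR_RGB2HSV)[sl].reshape(-1,3)
    return P[dd>0],hsv[dd>0].astype(int),np.c_[u,v][dd>0],im
E
python3 - <<'E'
from cl import *
from scipy.optimize import least_squares
np.set_printoptions(precision=4,suppress=True)
for n in('side','top'):
    P,h,uv,im=cloud(n)
    r=np.linalg.norm(P[:,:2]-[.521,-.022],axis=1)
    fl=(r<.045)&(abs(P[:,2]-.167)<.006)&(h[:,1]>120)&(h[:,0]>12)&(h[:,0]<35)
    X=P[fl]; print(n,'flange',fl.sum(),X.mean(0),X[:,:2].min(0),X[:,:2].max(0),np.median(X[:,2]))
    c=min(((np.hypot(*(X[:,:2]-[a,b]).T)-.031).clip(0).sum()+0*a,a,b) for a in np.arange(.51,.532,.001) for b in np.arange(-.035,-.005,.001)); 
    S=[(a,b) for a in np.arange(.505,.537,.001) for b in np.arange(-.04,-.0,.001) if (np.hypot(*(X[:,:2]-[a,b]).T)-.0315).clip(0).sum()<c[0]+.01]
    print(' fit',c,np.mean(S,0),len(S))
    hd=(r<.09)&(P[:,2]>.286)&(h[:,1]<70); X=P[hd]; print(' head',hd.sum(),X.mean(0),np.median(X,0),(X[:,:2].min(0)+X[:,:2].max(0))/2)
    hu=(r<.012)&(abs(P[:,2]-.232)<.006); print(' hub',hu.sum(),np.median(P[hu],0),P[hu].std(0))
    rd=(r<.09)&(P[:,2]>.22)&(h[:,1]>150)&((h[:,0]<8)|(h[:,0]>172)); print(' red',rd.sum(),P[rd].mean(0),P[rd].min(0),P[rd].max(0))
    g=(h[:,0]>40)&(h[:,0]<90)&(h[:,1]>80)&(P[:,2]>.145)&(P[:,2]<.165)
    print(' bridge',g.sum(),cv2.minAreaRect((P[g][:,:2]*1000).astype(np.float32)))
E
```

```text
side flange 281 [ 0.5113 -0.0315  0.1653] [ 0.4918 -0.0506] [0.5414 0.0026] 0.16535933441278483
 fit (np.float64(0.0), np.float64(0.517), np.float64(-0.024999999999999994)) [ 0.5171 -0.025 ] 100
 head 113 [ 0.5439 -0.0739  0.2919] [ 0.5441 -0.0739  0.292 ] [ 0.544  -0.0724]
 hub 119 [ 0.5208 -0.0219  0.2323] [0.0058 0.0059 0.0015]
 red 252 [ 0.5439 -0.0794  0.2574] [ 0.5323 -0.0847  0.2314] [ 0.5556 -0.0659  0.2739]
 bridge 1810 ((521.7135620117188, -21.693687438964844), (221.50572204589844, 57.31069564819336), 73.36986541748047)
top flange 379 [ 0.519  -0.0128  0.1672] [ 0.4923 -0.0491] [0.5503 0.0111] 0.16724944399145936
 fit (np.float64(0.0002047717895157647), np.float64(0.521), np.float64(-0.017999999999999988)) [ 0.5213 -0.0181] 24
 head 96 [ 0.5432 -0.072   0.2939] [ 0.5433 -0.0719  0.2939] [ 0.5434 -0.0717]
 hub 127 [ 0.5207 -0.0218  0.2339] [0.0061 0.006  0.0019]
 red 38 [ 0.5386 -0.0634  0.2681] [ 0.5323 -0.073   0.244 ] [ 0.5488 -0.0592  0.2757]
 bridge 1924 ((521.7026977539062, -17.634963989257812), (219.82138061523438, 56.41926193237305), 73.45140838623047)
```

>>> step_arm(offset=[[0, 0, -42], [0, 0, -84], [452, -266, -99], [452, -266, -99], [452, -266, -99], [452, -266, -99], [452, -266, -99], [452, -266, -99], [452, -266, -99], [452, -266, -99], [452, -266, -99], [452, -266, -99], [452, -266, -99], [452, -266, -99], [452, -266, -99], [452, -266, -99], [452, -266, -99], [452, -266, -99], [452, -266, -99], [452, -266, -99]], rotation=[[0, 0, 0], [0, 0, 0], [0, 0, 7], [0, 0, 14], [0, 0, 20], [0, 0, 26.86], [0, 0, 26.86], [0, 0, 26.86], [0, 0, 26.86], [0, 0, 26.86], [0, 0, 26.86], [0, 0, 26.86], [0, 0, 26.86], [0, 0, 26.86], [0, 0, 26.86], [0, 0, 26.86], [0, 0, 26.86], [0, 0, 26.86], [0, 0, 26.86], [0, 0, 26.86]], claw=[1, 1, 1, 1, 1, 1, 1, 1, 1, 1, 1, 1, 1, 1, 1, 1, 1, 1, 1, 1])

```text
time_s: 2.67
ee_pos: [0.5424, -0.0727, 0.3303]
eef_rot: [180.0, 0.0, -0.1]
ft_force: [-0.2, 0.4, -0.4]
gripper_width: 0.0852
grip_force: 0.0
```

>>> step_arm(offset=[[0, -1, 40], [0, -1, 70], [0, -1, 92], [0, -1, 92], [0, -1, 92], [0, -1, 92], [0, -1, 92]], rotation=[[0, 0, 0], [0, 0, 0], [0, 0, 0], [0, 0, 0], [0, 0, 0], [0, 0, 0], [0, 0, 0]], claw=[0.6, 0.3, 0, 0, -0.1, -0.2, -0.2], grip_force=25)

```text
time_s: 3.25
ee_pos: [0.5441, -0.0713, 0.2407]
eef_rot: [179.9, -0.2, -0.0]
ft_force: [0.4, 0.2, 1.4]
gripper_width: 0.0339
grip_force: 0.0
```

Run:
```python
from cl import *
s,d=vision.camera('side');t,_=vision.camera('top')
f=lambda a,c:cv2.resize(a[c[1]:c[1]+140,c[0]:c[0]+100,::-1],None,fx=4,fy=4)
cv2.imwrite('pics/b.png',np.hstack([f(s,(220,210)),f(t,(330,220))]))
o=ctrl.observe();print(o['ee_pos'],o['gripper_width'],o['ft_force'])
```

```text
[ 0.54384956 -0.07095533  0.24032137] 0.03417427343045605 [-0.28241202 -0.21550325  0.2270496 ]
```

View pics/b.png

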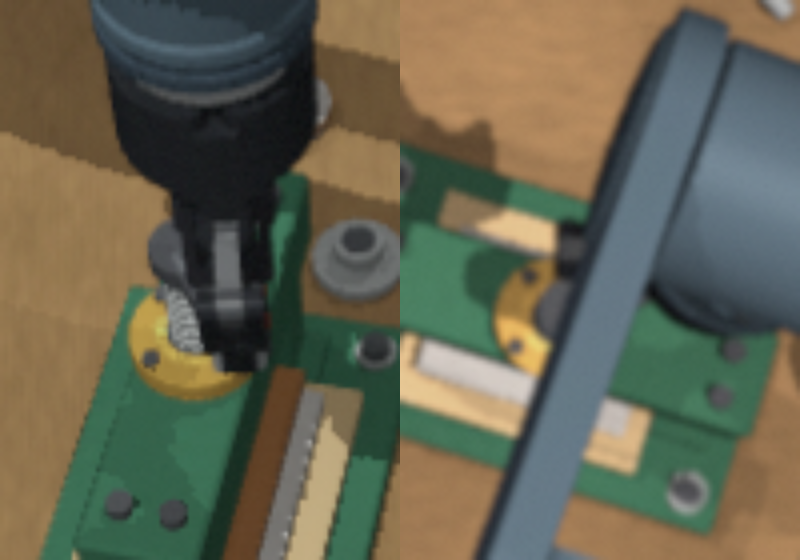

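>>> step_arm(offset=[[0, 0, 0], [0, 0, 0], [0, 0, 0], [0, 0, 0], [0, 0, 0], [0, 0, 0]], rotation=[[0, 0, 0], [0, 0, 0], [0, 0, 0], [0, 0, 0], [0, 0, 0], [0, 0, 0]], claw=[-0.4, -1, -1, -1, -1, -1], grip_force=35)

```text
time_s: 3.85
ee_pos: [0.5436, -0.0708, 0.2396]
eef_rot: [179.9, -0.1, -0.0]
ft_force: [0.1, -0.5, 4.7]
gripper_width: 0.0235
grip_force: 34.5
```

```bash
cat > obs.py <<'E'
from cl import *
np.set_printoptions(precision=4,suppress=True)
def hub(n='side',c=(.5212,-.0205)):
    P,h,uv,im=cloud(n); r=np.linalg.norm(P[:,:2]-c,axis=1)
    m=(r<.011)&(P[:,2]>.215)&(P[:,2]<.24)&(h[:,1]<110); return m.sum(),np.median(P[m][:,2]) if m.any() else 0,P[m].mean(0)
if __name__=='__main__':
    print(hub(),hub(),[ (r['pixel'],r['confidence']) for r in vision.place_of('side','screw_hub')[:3]])
    o=ctrl.observe();print(o['time_s'],o['ee_pos'],o['gripper_width'],o['grip_force'],o['ft_force'],o['wrist_torque'],o['q'])
E
python3 obs.py
```

```text
(np.int64(46), np.float64(0.2318988899562187), array([ 0.516 , -0.0207,  0.232 ])) (np.int64(47), np.float64(0.23256158782816583), array([ 0.5162, -0.0216,  0.2324])) [([412.0, 355.8], 0.96), ([262.4, 273.1], 0.86), ([379.7, 271.9], 0.62)]
4.0 [ 0.5436 -0.0708  0.2396] 0.023221558895230383 34.52015161514282 [-0.2359 -0.6909  5.6165] [-0.0098  0.0386 -0.0139] [-19.8252   6.4285  95.5445  -0.0106  77.8885  70.1792]
```

>>> step_arm(offset=[[0, 0, -2], [0, 0, -4], [0, 0, -6], [0, 0, -8], [0, 0, -8]], rotation=[[0, 0, 0], [0, 0, 0], [0, 0, 0], [0, 0, 0], [0, 0, 0]], claw=[-1, -1, -1, -1, -1])

```text
time_s: 4.42
ee_pos: [0.543, -0.0705, 0.2466]
eef_rot: [180.0, -0.0, 0.0]
ft_force: [0.5, -1.3, -0.1]
gripper_width: 0.023
grip_force: 34.2
```

```bash
python3 obs.py
python3 - <<'E'
import numpy as np
def arc(p0,st,n,R=55):
    t=np.radians(p0+st*np.arange(1,n+1));a=np.radians(p0)
    return [[round(x),round(y),0] if 0 else [round(x,1),round(y,1),0] for x,y in zip(R*(np.cos(t)-np.cos(a)),-R*(np.sin(t)-np.sin(a)))]
print(arc(-66.5,7,16))
E
```

```text
(np.int64(50), np.float64(0.2321313565327125), array([ 0.516 , -0.0209,  0.2322])) (np.int64(47), np.float64(0.2319305663463842), array([ 0.5159, -0.0213,  0.232 ])) [([264.1, 272.6], 0.85), ([382.0, 271.5], 0.79), ([406.1, 355.2], 0.63)]
4.5667 [ 0.5428 -0.0704  0.2462] 0.02295330726674787 34.265626072883606 [ 1.0142 -0.3797  0.3307] [-0.1958 -0.1107  0.0084] [-19.8192   6.1029  95.1264  -0.0035  78.7778  70.1778]
[[np.float64(6.0), np.float64(-3.0), 0], [np.float64(11.6), np.float64(-6.8), 0], [np.float64(16.6), np.float64(-11.2), 0], [np.float64(21.1), np.float64(-16.2), 0], [np.float64(25.0), np.float64(-21.7), 0], [np.float64(28.1), np.float64(-27.6), 0], [np.float64(30.5), np.float64(-33.9), 0], [np.float64(32.1), np.float64(-40.4), 0], [np.float64(33.0), np.float64(-47.1), 0], [np.float64(33.0), np.float64(-53.8), 0], [np.float64(32.1), np.float64(-60.5), 0], [np.float64(30.5), np.float64(-67.0), 0], [np.float64(28.1), np.float64(-73.2), 0], [np.float64(25.0), np.float64(-79.2), 0], [np.float64(21.1), np.float64(-84.7), 0], [np.float64(16.6), np.float64(-89.7), 0]]
```

>>> step_arm(offset=[[6, -3, 0], [11.6, -6.8, 0], [16.6, -11.2, 0], [21.1, -16.2, 0], [25, -21.7, 0], [28.1, -27.6, 0], [30.5, -33.9, 0], [32.1, -40.4, 0], [33, -47.1, 0], [33, -53.8, 0], [33, -53.8, 0]], rotation=[[0, 0, 0], [0, 0, 0], [0, 0, 0], [0, 0, 0], [0, 0, 0], [0, 0, 0], [0, 0, 0], [0, 0, 0], [0, 0, 0], [0, 0, 0], [0, 0, 0]], claw=[-1, -1, -1, -1, -1, -1, -1, -1, -1, -1, -1])

```text
time_s: 5.48
ee_pos: [0.5758, -0.0149, 0.2463]
eef_rot: [-179.9, -0.0, 0.1]
ft_force: [1.2, -0.3, -0.7]
gripper_width: 0.0232
grip_force: 34.4
```

```bash
cat > arc.py <<'E'
import numpy as np,sys
p0,st,n=map(float,sys.argv[1:4]);R=55
t=np.radians(p0+st*np.arange(1,int(n)+1));a=np.radians(p0)
print([[float(round(x,1)),float(round(y,1)),0] for x,y in zip(R*(np.cos(t)-np.cos(a)),-R*(np.sin(t)-np.sin(a)))])
E
python3 obs.py; python3 arc.py 3.5 8 12
python3 - <<'E'
from h import *
s,d=vision.camera('side');t,_=vision.camera('top')
f=lambda a,c:cv2.resize(a[c[1]:c[1]+140,c[0]:c[0]+100,::-1],None,fx=4,fy=4)
cv2.imwrite('pics/c.png',np.hstack([f(s,(220,210)),f(t,(330,220))]))
E
```

```text
(np.int64(100), np.float64(0.2329074147614505), array([ 0.5212, -0.0203,  0.233 ])) (np.int64(104), np.float64(0.23320275732260093), array([ 0.5213, -0.0207,  0.2331])) [([262.9, 271.6], 0.81), ([405.6, 357.5], 0.72), ([379.2, 274.3], 0.6)]
5.6333 [ 0.5757 -0.0164  0.2463] 0.023031199780276533 34.38229858875275 [ 1.0112 -0.6487 -0.5731] [ 0.0674 -0.3118  0.0175] [-13.436    9.7658  90.9975   0.0093  79.2539  76.5374]
[[-1.0, -7.6, 0], [-3.1, -15.0, 0], [-6.1, -22.0, 0], [-10.1, -28.6, 0], [-15.0, -34.5, 0], [-20.7, -39.7, 0], [-27.0, -44.0, 0], [-33.8, -47.5, 0], [-41.1, -49.9, 0], [-48.7, -51.3, 0], [-56.3, -51.6, 0], [-64.0, -50.9, 0]]
```

View pics/c.png

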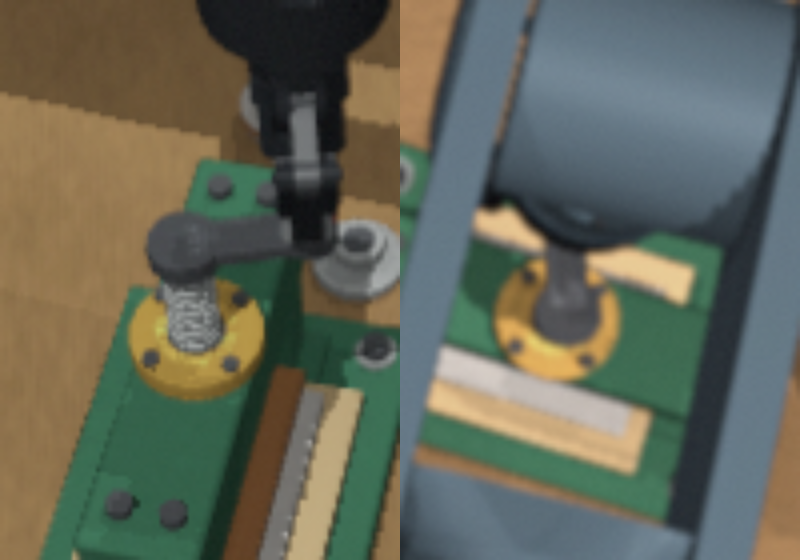

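>>> step_arm(offset=[[-1, -7.6, 0], [-3.1, -15, 0], [-6.1, -22, 0], [-10.1, -28.6, 0], [-15, -34.5, 0], [-20.7, -39.7, 0], [-27, -44, 0], [-33.8, -47.5, 0], [-41.1, -49.9, 0], [-48.7, -51.3, 0], [-56.3, -51.6, 0], [-56.3, -51.6, 0]], rotation=[[0, 0, 0], [0, 0, 0], [0, 0, 0], [0, 0, 0], [0, 0, 0], [0, 0, 0], [0, 0, 0], [0, 0, 0], [0, 0, 0], [0, 0, 0], [0, 0, 0], [0, 0, 0]], claw=[-1, -1, -1, -1, -1, -1, -1, -1, -1, -1, -1, -1])

```text
time_s: 6.73
ee_pos: [0.5177, 0.0349, 0.2461]
eef_rot: [180.0, 0.1, 0.0]
ft_force: [0.3, 1.2, -0.1]
gripper_width: 0.0231
grip_force: 34.5
```

```bash
python3 obs.py; python3 arc.py 91.5 8 12
```

```text
(np.int64(105), np.float64(0.2341218840372803), array([ 0.5211, -0.0206,  0.2342])) (np.int64(105), np.float64(0.23419611856532452), array([ 0.5214, -0.0206,  0.2343])) [([263.5, 271.0], 0.83), ([378.3, 274.3], 0.81), ([407.8, 355.7], 0.57)]
6.8833 [0.5193 0.0347 0.2463] 0.022919070545310505 34.5256769657135 [ 0.1151  0.8623 -0.0273] [ 0.3085  0.1385 -0.0041] [-9.2525  2.5957 98.8614 -0.0026 78.5722 80.7703]
[[-7.6, 0.7, 0], [-15.1, 2.5, 0], [-22.2, 5.3, 0], [-28.9, 9.1, 0], [-35.0, 13.8, 0], [-40.4, 19.3, 0], [-44.9, 25.4, 0], [-48.6, 32.2, 0], [-51.3, 39.4, 0], [-53.0, 46.9, 0], [-53.6, 54.5, 0], [-53.1, 62.2, 0]]
```

>>> step_arm(offset=[[-7.6, 0.7, 0], [-15.1, 2.5, 0], [-22.2, 5.3, 0], [-28.9, 9.1, 0], [-35, 13.8, 0], [-40.4, 19.3, 0], [-44.9, 25.4, 0], [-48.6, 32.2, 0], [-48.6, 32.2, 0]], rotation=[[0, 0, 0], [0, 0, 0], [0, 0, 0], [0, 0, 0], [0, 0, 0], [0, 0, 0], [0, 0, 0], [0, 0, 0], [0, 0, 0]], claw=[-1, -1, -1, -1, -1, -1, -1, -1, -1])

```text
time_s: 7.63
ee_pos: [0.4705, 0.0013, 0.2464]
eef_rot: [180.0, -0.0, -0.1]
ft_force: [-0.8, 0.3, -0.1]
gripper_width: 0.0228
grip_force: 34.5
```

```bash
python3 obs.py; python3 arc.py 155.5 8 6
```

```text
(np.int64(99), np.float64(0.23468280901084393), array([ 0.5207, -0.0207,  0.2346])) (np.int64(105), np.float64(0.2346463324910646), array([ 0.5211, -0.0208,  0.2346])) [([265.4, 271.8], 0.64), ([409.3, 354.8], 0.56)]
7.7833 [0.4709 0.0024 0.2463] 0.02296024358950629 34.416770339012146 [ 0.5352 -0.7722  0.5343] [-0.1713  0.0216  0.0761] [-14.1879  -4.1228 105.4944  -0.0121  78.636   75.8566]
[[-2.7, 7.2, 0], [-4.3, 14.7, 0], [-5.0, 22.3, 0], [-4.5, 30.0, 0], [-3.0, 37.5, 0], [-0.4, 44.7, 0]]
```

>>> step_arm(offset=[[-2.7, 7.2, 0], [-4.3, 14.7, 0], [-5, 22.3, 0], [-5, 22.3, 0]], rotation=[[0, 0, 0], [0, 0, 0], [0, 0, 0], [0, 0, 0]], claw=[-1, -1, -1, -1])

```text
time_s: 8.12
ee_pos: [0.4659, -0.021, 0.2462]
eef_rot: [180.0, 0.0, -0.1]
ft_force: [-0.4, -0.1, -0.7]
gripper_width: 0.0231
grip_force: 34.7
```

```bash
python3 obs.py; python3 arc.py 179.5 8 6
```

```text
(np.int64(102), np.float64(0.23094150866109064), array([ 0.5213, -0.0202,  0.2309])) (np.int64(104), np.float64(0.23059441799785174), array([ 0.521 , -0.0207,  0.2306])) [([380.2, 272.4], 0.97), ([261.8, 274.2], 0.76), ([268.0, 295.2], 0.7)]
8.2667 [ 0.466  -0.0199  0.2463] 0.02302068393075575 34.68705654144287 [-0.2078  1.0504 -0.036 ] [-0.0966 -0.0788 -0.0006] [-17.0692  -4.7623 106.0947  -0.0029  78.6729  72.971 ]
[[0.5, 7.7, 0], [2.0, 15.2, 0], [4.6, 22.4, 0], [8.1, 29.2, 0], [12.6, 35.5, 0], [17.8, 41.0, 0]]
```

```bash
for p in 179.5 59.5 -60.5; do python3 arc.py $p -8 15; done
```

```text
[[0.6, -7.6, 0], [2.3, -15.1, 0], [5.0, -22.3, 0], [8.6, -29.1, 0], [13.2, -35.2, 0], [18.6, -40.7, 0], [24.6, -45.4, 0], [31.3, -49.2, 0], [38.5, -52.0, 0], [45.9, -53.8, 0], [53.6, -54.5, 0], [61.2, -54.2, 0], [68.8, -52.8, 0], [76.0, -50.3, 0], [82.9, -46.9, 0]]
[[6.3, 4.3, 0], [12.0, 9.5, 0], [16.9, 15.5, 0], [20.9, 22.0, 0], [23.9, 29.0, 0], [26.0, 36.4, 0], [27.0, 44.0, 0], [26.9, 51.7, 0], [25.8, 59.3, 0], [23.6, 66.7, 0], [20.4, 73.6, 0], [16.3, 80.1, 0], [11.3, 85.9, 0], [5.6, 91.0, 0], [-0.8, 95.3, 0]]
[[-6.9, 3.3, 0], [-14.2, 5.6, 0], [-21.8, 6.9, 0], [-29.5, 7.1, 0], [-37.1, 6.2, 0], [-44.5, 4.3, 0], [-51.6, 1.4, 0], [-58.2, -2.5, 0], [-64.2, -7.3, 0], [-69.5, -12.9, 0], [-74.0, -19.1, 0], [-77.5, -25.9, 0], [-80.1, -33.2, 0], [-81.6, -40.7, 0], [-82.1, -48.3, 0]]
```

>>> step_arm(offset=[[0.6, -7.6, 0], [2.3, -15.1, 0], [5, -22.3, 0], [8.6, -29.1, 0], [13.2, -35.2, 0], [18.6, -40.7, 0], [24.6, -45.4, 0], [31.3, -49.2, 0], [38.5, -52, 0.5], [45.9, -53.8, 0.5], [53.6, -54.5, 1], [61.2, -54.2, 1], [68.8, -52.8, 1], [76, -50.3, 1.5], [82.9, -46.9, 1.5], [82.9, -46.9, 1.5]], rotation=[[0, 0, 0], [0, 0, 0], [0, 0, 0], [0, 0, 0], [0, 0, 0], [0, 0, 0], [0, 0, 0], [0, 0, 0], [0, 0, 0], [0, 0, 0], [0, 0, 0], [0, 0, 0], [0, 0, 0], [0, 0, 0], [0, 0, 0], [0, 0, 0]], claw=[-1, -1, -1, -1, -1, -1, -1, -1, -1, -1, -1, -1, -1, -1, -1, -1])

```text
time_s: 9.6
ee_pos: [0.5505, 0.0265, 0.2448]
eef_rot: [180.0, -0.1, -0.0]
ft_force: [1.6, 0.8, 0.0]
gripper_width: 0.0227
grip_force: 34.8
```

```bash
python3 obs.py
```

```text
(np.int64(100), np.float64(0.22881507616879537), array([ 0.5214, -0.0207,  0.2288])) (np.int64(99), np.float64(0.2292078028870307), array([ 0.5213, -0.0206,  0.2293])) [([263.5, 275.1], 0.74), ([379.3, 273.8], 0.72), ([308.9, 276.2], 0.7)]
9.75 [0.5491 0.0272 0.2449] 0.023222787415583025 34.81847405433655 [ 2.2751  2.9247 -0.5163] [ 0.4101 -0.3195  0.027 ] [-9.5476  6.4462 94.9006  0.0099 78.6242 80.4743]
```

Sinking as it should (1.7 mm in a third of a turn).

>>> step_arm(offset=[[6.3, 4.3, 0], [12, 9.5, 0], [16.9, 15.5, 0], [20.9, 22, 0], [23.9, 29, 0.5], [26, 36.4, 0.5], [27, 44, 0.5], [26.9, 51.7, 1], [25.8, 59.3, 1], [23.6, 66.7, 1], [20.4, 73.6, 1], [16.3, 80.1, 1.5], [11.3, 85.9, 1.5], [5.6, 91, 1.5], [-0.8, 95.3, 1.5], [-0.8, 95.3, 1.5]], rotation=[[0, 0, 0], [0, 0, 0], [0, 0, 0], [0, 0, 0], [0, 0, 0], [0, 0, 0], [0, 0, 0], [0, 0, 0], [0, 0, 0], [0, 0, 0], [0, 0, 0], [0, 0, 0], [0, 0, 0], [0, 0, 0], [0, 0, 0], [0, 0, 0]], claw=[-1, -1, -1, -1, -1, -1, -1, -1, -1, -1, -1, -1, -1, -1, -1, -1])

```text
time_s: 11.08
ee_pos: [0.5467, -0.0687, 0.2432]
eef_rot: [180.0, 0.1, -0.0]
ft_force: [-0.3, -1.1, -0.1]
gripper_width: 0.023
grip_force: 34.7
```

>>> step_arm(offset=[[-6.9, 3.3, 0], [-14.2, 5.6, 0], [-21.8, 6.9, 0], [-29.5, 7.1, 0], [-37.1, 6.2, 0.5], [-44.5, 4.3, 0.5], [-51.6, 1.4, 0.5], [-58.2, -2.5, 1], [-64.2, -7.3, 1], [-69.5, -12.9, 1], [-74, -19.1, 1], [-77.5, -25.9, 1.5], [-80.1, -33.2, 1.5], [-80.1, -33.2, 1.5]], rotation=[[0, 0, 0], [0, 0, 0], [0, 0, 0], [0, 0, 0], [0, 0, 0], [0, 0, 0], [0, 0, 0], [0, 0, 0], [0, 0, 0], [0, 0, 0], [0, 0, 0], [0, 0, 0], [0, 0, 0], [0, 0, 0]], claw=[-1, -1, -1, -1, -1, -1, -1, -1, -1, -1, -1, -1, -1, -1])

```text
time_s: 12.25
ee_pos: [0.4675, -0.0333, 0.2418]
eef_rot: [-180.0, 0.0, 0.1]
ft_force: [1.5, -0.3, -0.5]
gripper_width: 0.023
grip_force: 34.8
```

```bash
python3 obs.py
python3 - <<'E'
from h import *
s,d=vision.camera('side');t,_=vision.camera('top')
f=lambda a,c:cv2.resize(a[c[1]:c[1]+140,c[0]:c[0]+100,::-1],None,fx=4,fy=4)
cv2.imwrite('pics/d.png',np.hstack([f(s,(210,210)),f(t,(330,220))]))
E
```

```text
(np.int64(99), np.float64(0.225713621687321), array([ 0.5213, -0.0209,  0.2258])) (np.int64(106), np.float64(0.2258518956962332), array([ 0.5211, -0.0205,  0.226 ])) [([379.0, 272.7], 0.95), ([263.7, 278.1], 0.86), ([410.1, 356.5], 0.73)]
12.4 [ 0.4679 -0.0346  0.2417] 0.0229561844573017 34.834102392196655 [0.6014 0.9192 0.4954] [ 0.1422 -0.2    -0.0068] [-18.7615  -4.1207 106.0303  -0.0119  78.1128  71.2097]
```

View pics/d.png

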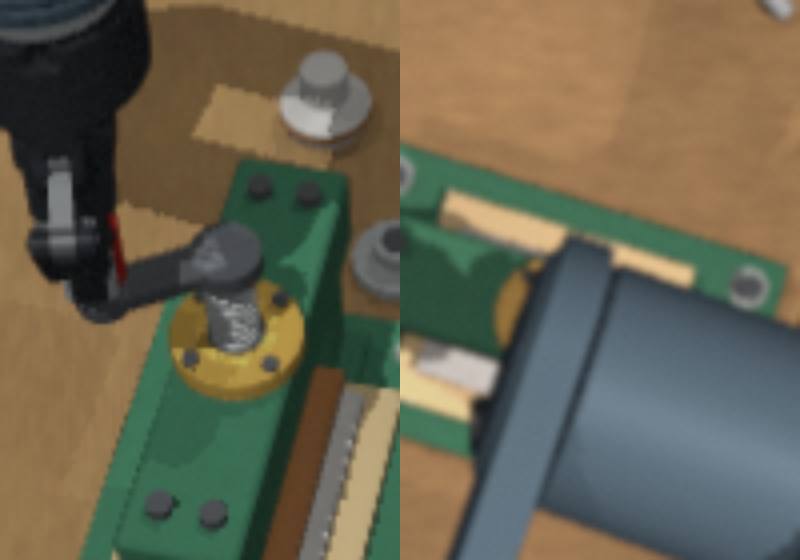

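>>> step_arm(offset=[[0, 0, 0], [0, 0, 0], [0, 0, 0], [0, 0, 0], [0, 0, 0], [0, 0, 0]], rotation=[[0, 0, 0], [0, 0, 0], [0, 0, 0], [0, 0, 0], [0, 0, 0], [0, 0, 0]], claw=[-1, -1, -1, -1, -1, -1])

```text
time_s: 13.0
ee_pos: [0.468, -0.0348, 0.2418]
eef_rot: [180.0, 0.0, -0.0]
ft_force: [0.7, 0.3, 0.2]
gripper_width: 0.0231
grip_force: 34.8
```

```bash
python3 obs.py; python3 -c "
from plant import close_job;print(close_job())"
```

```text
(np.int64(101), np.float64(0.22583555516284803), array([ 0.5211, -0.0204,  0.2259])) (np.int64(100), np.float64(0.22605590736073267), array([ 0.5214, -0.0206,  0.2259])) [([263.7, 274.4], 0.95), ([380.4, 272.8], 0.88), ([409.7, 358.6], 0.76)]
13.15 [ 0.4679 -0.0348  0.2418] 0.023175746638586167 34.8016494512558 [0.5361 0.3538 0.2738] [ 0.0467 -0.1715  0.0089] [-18.787   -4.1346 106.0362  -0.0052  78.0971  71.2166]
the job is handed in; nothing more can be done
None
```

I turned the screw backward until it dropped off the thread start, then forward about one turn (344°); by the side camera the hub is about 60 mm above the nut's mouth, the screw is at rest, and the grip is still held at about 35 N. The job is handed in, but no verdict came back.

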